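# Point out the missing cover bolt

### The job

One corner of the blue pump's cover has no bolt. Point it out to the overhead inspection camera: bring the fingertips straight down to about 2 cm above the empty hole, over that corner only and without touching the pump, and keep still there for two seconds; then press the green button fully down and let it go, to log the fault. Do not fit the spare bolt; leave it, the bottle and the wrench where they are.

Things in the scene. Friction and masses are not known exactly. Their poses are not given: they have to be found in the camera images.
- pump: Blue pump, fixed. Origin: centre of its underside on the bench, z up. Square level cover, 150 x 150 mm, top face 116 mm above the origin, sides along x and y; round boss in its middle, 66 mm across, 24 mm high, yellow cap. Two pipe flanges below stick out along +-y to 111 mm. Four bolt places at x, y = +-55 mm: three steel bolts and one empty hole; which varies.
- empty_hole: The empty bolt hole in the cover: a dark hole 14 mm across with a thin bright rim 22 mm across. Origin: centre of its mouth, level with the cover's top face (116 mm above the work surface).
- bolt1: Steel hexagon-head bolt with washer, in place in the cover. Origin: centre of the washer's underside, on the cover's top face. 27 mm across the washer, the head stands 11.5 mm above the cover. Fixed.
- bolt2: Second bolt in place, the same as bolt1.
- bolt3: Third bolt in place, the same as bolt1.
- log_button (a joint): Travel of the green push button, in m: 0 released, 0.006 fully down. It moves straight down, springs back by itself, and needs 5 N to go fully down.
- log_button_top (a point): Centre of the top face of the round green button, 34 mm across, on a fixed yellow box 84 x 84 x 34 mm with a black housing; moves down with the button. The box stands left or right of the pump, with at least 40 mm between them.
- tray: Fixed grey tray, 130 x 130 x 22 mm, with the spare bolt and the bottle, on the other side of the pump from the button. Origin: centre of its underside.
- spare_bolt: Loose steel bolt standing on its head in the tray: head 21 mm across, shank 13 mm, 47 mm high. Origin: centre of its underside. To be left alone.
- threadlocker: Loose blue bottle with a red cap standing in the tray, 34 mm across, 85 mm high. Origin: centre of its underside. To be left alone.
- wrench: Loose steel wrench, 180 mm long, lying flat on the bench beyond the pump. To be left alone.
Things that resemble listed ones, but are neither listed nor needed, are in the scene too. Of the things that look like the part that bears log_button, take the one that is farthest to the robot's left at the start.

How it is judged:
By the outcome, as a careful person would: the job done as asked, in the order asked, and still so for the second after the job is handed in, with the robot touching nothing.
It also fails if it takes over 48 s, if anything falls off the work surface, if the arm or the gripper's body presses on something with over 40 N, if the wrist force passes 120 N, or if a joint passes its speed limit or range.

### The arm

A 6-joint arm with a two-finger parallel gripper is mounted at the origin on the work surface. World frame = base frame: x ahead of the robot, y to its left, z up, the work surface at z = 0. Lengths are in m, angles in degrees, forces in N, time in s.
With the tool pointing down it reaches from about 0.4 to 0.925 m from the base axis. Payload 3.4 kg.
Tool frame: the origin (TCP) lies at the very end of the fingers, on their centre line; the grasp point (between the pads) lies 19 mm behind it; z points along the fingers, x is the direction in which the jaws open and shut, and the axes are right-handed (so a half turn about z gives the same grasp; the last joint's range is limited). The gripper opens to 85 mm and grips with 20 to 120 N. Pads are 22 mm wide; open, the fingers measure 114 mm over their backs; the gripper's body (76 mm by 85 mm) begins 54 mm behind the grasp point. The pads swing forward as they close: fully open they stand 13 mm farther back than shut.
Start: joints at [62.137, 17.578, 86.31, -0, 76.112, -4.211], TCP at [0.231, 0.527, 0.231] pointing down, gripper open.
Joint ranges: [-179.03, 179.03], [-60, 130.46], [8.19, 133.38], [-81.62, 261.62], [5.75, 156.47], [-153.77, 153.77]. Speed limits (degrees/s): [147.25, 147.25, 180, 180, 180, 180].

### API

Orientations are given as a 3x3 rotation matrix whose columns are the frame's x, y, z axes.
In Python, from cell import manip gives the robot as it stands.
- The arm moves only by the shell command python3 -m pendant 'ROWS'. ROWS is JSON, one flat list of numbers, 7 for each row, row after row: the turn, a rotation vector about the tool's x, y, z in rad, then the shift along the tool's x, y, z in m, then the finger opening in m, from 0 to 0.0854. In form: [wx, wy, wz, tx, ty, tz, gripper, wx, wy, wz, tx, ty, tz, gripper, ...]. A call has 1 to 8 rows; each row shifts and turns the pose as measured when the row begins, along the tool's axes as they then stand; what a row does not reach is not made up. A row lasts 1/8 s, in which the tool goes at most 62.5 mm and 10.7 degrees, less where a joint would pass 70% of its speed; a pose out of reach is approached as far as the arm can. A call is refused whole if a number of a shift passes 0.0625 or a number of a turn 0.188, either way. A call with a gripper value outside its range is refused whole. The fingers move at their own pace and stop on an object; the grip force is fixed at half the most. Time passes only in rows, so rows that do not move let the fingers close. It gives the time, the measured TCP pose, the force and the opening at its end, in the units of the state.
- manip.get_obs(): the state, without advancing time (a new reading comes with each control period).
- manip.snapshot(name): name is "scene" or "top" or "wrist"; returns a dict with "frame" (420x560x3 uint8, blue, green, red), "K" (3x3 intrinsics, pixels), "cam_to_world" (4x4, takes a point from camera to world coordinates). Camera axes: x right, y down, z forward; pixel columns grow to the right and rows downward; lengths in m; the calibration is good to about 2 mm. A picture is of the moment at which its call begins. There is no depth.
- manip.job_done(): hands the job in, once; it reports no verdict.
The state is a dict: "time_s": time; "joints": joint angles; "qvel": joint speeds; "tau": joint torques, N m; "tool_pos": TCP position; "tool_rot": TCP orientation; "force": force on the tool from outside, world axes, zero at the start; "ft_torque": the same for the moment, N m; "finger_gap": finger opening in m.
Only numpy, scipy, OpenCV 4.12 (cv2) and the standard library are available. Lean on these libraries where they do the work, as an engineer would, in place of code of your own. Each camera call takes 0.05 s, during which the arm holds its last target.

## Working session

There is one attempt and no reset: what is moved stays moved. The work goes in short steps, Python scripts to look and compute and a shell command to move; the robot and the scene stay as the last step left them, time stands still between calls to the robot, and variables do not carry over. Pictures are saved under pics/ and viewed, and the job is handed in when it is done.

```bash
mkdir -p pics; python3 - <<'E'
from cell import manip
import cv2
for n in("scene","top","wrist"):
    s=manip.snapshot(n);cv2.imwrite(f"pics/{n}0.png",s["frame"]);print(n,s["K"],s["cam_to_world"])
print(manip.get_obs())
E
```

```text
scene [[412.72571506   0.         281.94051607]
 [  0.         412.72571506 211.49732677]
 [  0.           0.           1.        ]] [[-0.68682041  0.41685998 -0.59540363  1.2011757 ]
 [ 0.72680247  0.38714862 -0.56733951  0.60167427]
 [-0.00599144 -0.82240118 -0.56887643  0.7618235 ]
 [ 0.          0.          0.          1.        ]]
top [[538.14214128   0.         279.79908802]
 [  0.         538.14214128 211.35499187]
 [  0.           0.           1.        ]] [[-6.33722226e-03 -9.88648358e-01  1.50114169e-01  3.28039380e-01]
 [-9.99978889e-01  6.48089269e-03  4.67880204e-04 -5.08905683e-02]
 [-1.43544282e-03 -1.50108035e-01 -9.88668558e-01  1.29526286e+00]
 [ 0.00000000e+00  0.00000000e+00  0.00000000e+00  1.00000000e+00]]
wrist [[336.84979987   0.         275.13806008]
 [  0.         336.84979987 206.54124722]
 [  0.           0.           1.        ]] [[ 0.40154754  0.87493011  0.27066006  0.16188856]
 [ 0.91583695 -0.3831261  -0.12023759  0.55679153]
 [-0.00150255  0.29616159 -0.95513667  0.37294081]
 [ 0.          0.          0.          1.        ]]
{'time_s': 0.15, 'joints': array([ 6.21374414e+01,  1.76106952e+01,  8.63662557e+01, -2.74362927e-03,
        7.61120732e+01, -4.21342346e+00]), 'qvel': array([ 0.01175936, -0.18404588, -0.12820935, -0.02195373,  0.03875299,
       -0.05208388]), 'tau': array([ 2.40502436e-05, -4.57980859e+01, -2.52219003e+01, -2.51174936e-05,
        8.57177074e-03,  4.95447932e-05]), 'tool_pos': array([0.2304586 , 0.52620821, 0.23061276]), 'tool_rot': array([[ 4.01123637e-01,  9.16023667e-01, -6.85058180e-04],
       [ 9.16022607e-01, -4.01124216e-01, -1.39536256e-03],
       [-1.55297856e-03, -6.78158728e-05, -9.99998792e-01]]), 'force': array([ 0.39277172, -1.10393445, -0.12165389]), 'ft_torque': array([ 0.00017454, -0.01252624,  0.01738753]), 'finger_gap': 0.08513950761120095}
```

View pics/scene0.png

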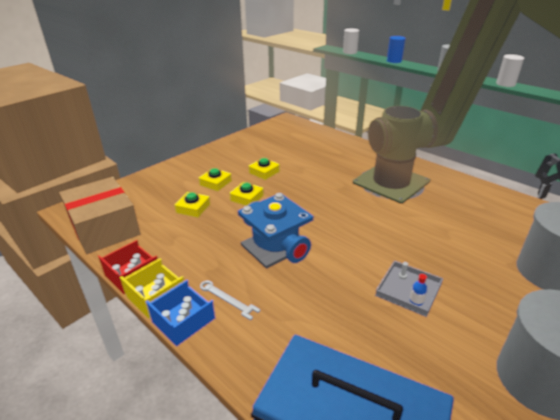

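View pics/top0.png

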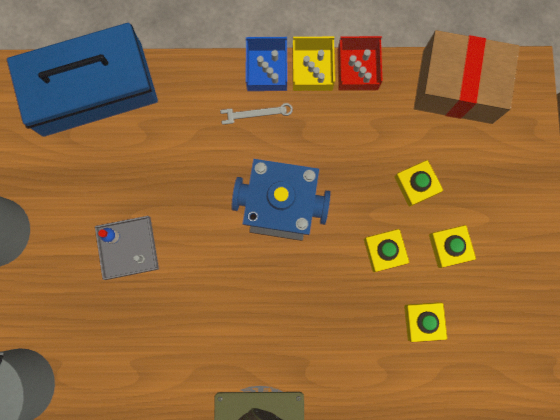

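View pics/wrist0.png

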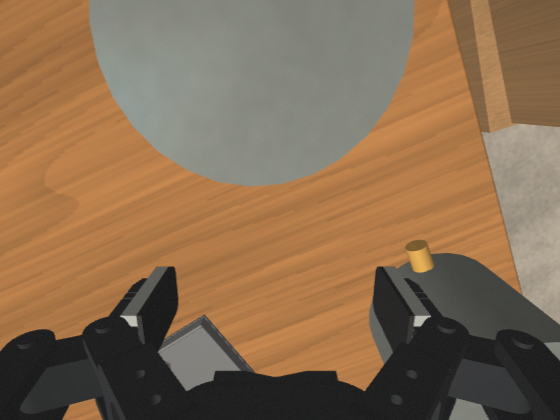

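Overview: the pump is at top-view (281,197), with the empty hole at about (253,216). Four button boxes lie to its right, and the one farthest left (largest y) is at about (389,250). The tray is on the left. Next I'll measure these.

```bash
cat > h.py <<'E'
import numpy as np,cv2
def ray(s,px,z):
    K=s["K"];T=s["cam_to_world"]
    d=T[:3,:3]@np.linalg.solve(K,[px[0],px[1],1.]);o=T[:3,3]
    return o+d*(z-o[2])/d[2]
def proj(s,p):
    T=s["cam_to_world"];c=T[:3,:3].T@(np.array(p)-T[:3,3]);u=s["K"]@c;return u[:2]/u[2]
def blobs(m,amin):
    n,l,st,c=cv2.connectedComponentsWithStats(m.astype(np.uint8))
    return [(c[i].round(1),st[i,4]) for i in range(1,n) if st[i,4]>=amin]
E
python3 - <<'E'
from cell import manip
from h import *
s=manip.snapshot("top");f=s["frame"];h=cv2.cvtColor(f,cv2.COLOR_BGR2HSV)
g=cv2.inRange(h,(45,100,60),(80,255,255))
for c,a in blobs(g,60): print("green",c,a,ray(s,c,.055).round(4))
y=cv2.inRange(h,(24,150,120),(34,255,255))
for c,a in blobs(y,60): print("yel",c,a,ray(s,c,.034).round(4),ray(s,c,.14).round(4))
roi=f[150:245,235:330].astype(int)
dark=(roi.max(2)<45); 
for c,a in blobs(dark,8): print("dark",c+[235,150],a,ray(s,c+[235,150],.116).round(4))
hh=h[150:245,235:330]; st=(hh[...,1]<60)&(hh[...,2]>110)
for c,a in blobs(st,10): print("steel",c+[235,150],a,ray(s,c+[235,150],.122).round(4))
cv2.imwrite("pics/pump1.png",cv2.resize(f[140:280,225:425],None,fx=4,fy=4,interpolation=2))
t=manip.snapshot("scene");f=t["frame"]
cv2.imwrite("pics/sc1.png",cv2.resize(f[150:280,160:330],None,fx=4.5,fy=4.5,interpolation=2))
E
```

```text
green [421.9 179.8] 170 [ 0.5892 -0.3849  0.055 ]
green [456.5 244.9] 173 [ 0.4354 -0.4577  0.055 ]
green [388.9 249. ] 180 [ 0.4269 -0.3013  0.055 ]
green [429.2 322.3] 185 [ 0.2606 -0.3863  0.055 ]
yel [312.6  62.5] 1874 [ 0.8915 -0.1338  0.034 ] [ 0.8442 -0.1268  0.14  ]
yel [419.3 182.5] 873 [ 0.5871 -0.384   0.034 ] [ 0.5653 -0.356   0.14  ]
yel [280.7 193.7] 152 [ 0.5621 -0.0527  0.034 ] [ 0.5424 -0.0526  0.14  ]
yel [453. 246.] 902 [ 0.4347 -0.4562  0.034 ] [ 0.4257 -0.4221  0.14  ]
yel [386.6 250.1] 922 [ 0.426  -0.3001  0.034 ] [ 0.4178 -0.2791  0.14  ]
yel [426.2 321.7] 980 [ 0.2608 -0.3851  0.034 ] [ 0.2665 -0.357   0.14  ]
dark [252.9 216. ] 20 [0.4971 0.0093 0.116 ]
steel [260.4 167.9] 112 [ 0.6046 -0.0076  0.122 ]
steel [308.9 175.3] 112 [ 0.587  -0.1157  0.122 ]
steel [251.2 215.5] 24 [0.4974 0.0127 0.122 ]
steel [301.5 223.5] 120 [ 0.4789 -0.0979  0.122 ]
```

View pics/pump1.png

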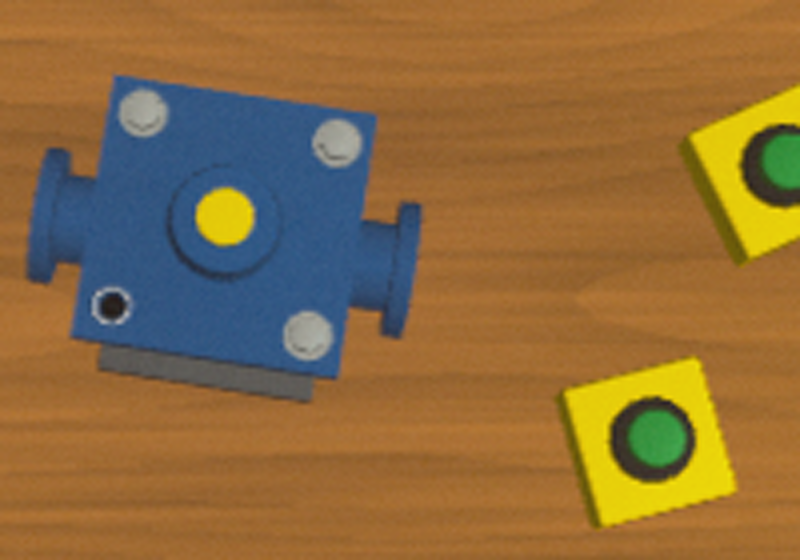

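View pics/sc1.png

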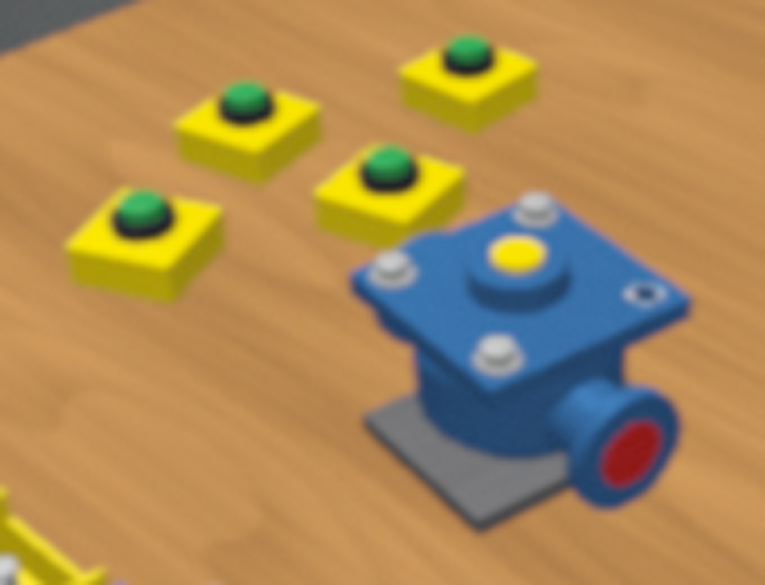

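The dark, bright-rimmed hole is at top-view (253,216). The bolts are at (260,168), (309,175) and (301,223), with 109 mm spacing against 110 nominal. Reflecting bolt 2 through the centre of the other two puts the hole at (0.4966, 0.0101), which agrees with the direct measurement. Next I'll triangulate the button height and cross-check the hole.

```bash
python3 - <<'E'
from cell import manip
from h import *
a=manip.snapshot("top");b=manip.snapshot("scene")
def P(s): 
    T=np.linalg.inv(s["cam_to_world"]);return s["K"]@T[:3]
f=b["frame"];h=cv2.cvtColor(f,cv2.COLOR_BGR2HSV)
g=cv2.inRange(h[150:230,160:330],(45,100,60),(80,255,255))
B=[c+[160,150] for c,n in blobs(g,20)];print(B)
roi=f[205:225,292:315].astype(int)
D=[c+[292,205] for c,n in blobs(roi.max(2)<70,4)];print("dark",D)
def tri(p,q):
    X=cv2.triangulatePoints(P(a),P(b),np.array(p,float).reshape(2,1),np.array(q,float).reshape(2,1))[:,0];X=X[:3]/X[3]
    return X.round(4),(proj(a,X)-p).round(1),(proj(b,X)-q).round(1)
for q in B: print(tri([388.9,249],q))
for q in D: print("hole",tri([252.9,216],q))
print(proj(b,[.427,-.301,.055]))
E
```

```text
[array([263.5, 161. ]), array([214. , 171.4]), array([246. , 186.1]), array([191.3, 196.2])]
dark []
(array([ 0.4089, -0.2696,  0.1519]), array([-5.6,  4.9]), array([-8.4, -1.7]))
(array([ 0.4552, -0.3208,  0.0994]), array([ 12.2, -14.3]), array([20.6,  2.2]))
(array([ 0.4271, -0.3024,  0.0473]), array([-0.2,  0.2]), array([-0.3, -0.1]))
(array([ 4.861e-01, -3.571e-01, -3.000e-04]), array([ 17.6, -22.7]), array([31.5,  2.8]))
[245.89172774 184.21583617]
```

The button top is at about (0.427, -0.302, 0.048–0.055), consistent across both views (0.3 px residual). I'll raise the arm and travel with the fingers closing.

```bash
python3 -m pendant '[0,0,0,0,0,-0.05,0, 0,0,0,0,0,-0.05,0, 0,0,0,-0.036,0.044,0,0, 0,0,0,-0.036,0.044,0,0, 0,0,0,-0.036,0.044,0,0, 0,0,0,-0.036,0.044,0,0, 0,0,0,-0.036,0.044,0,0, 0,0,0,-0.036,0.044,0,0]'
```

```text
time_s: 1.35
tool_pos: [0.39, 0.2189, 0.3346]
tool_rot: [[0.393, 0.92, 0.004], [0.92, -0.393, 0.001], [0.002, 0.004, -1.0]]
force: [0.7, -0.1, -0.8]
finger_gap: -0.0004
```

```bash
python3 -m pendant '[0,0,0,-0.037,0.044,0,0, 0,0,0,-0.037,0.044,0,0, 0,0,0,-0.037,0.044,0,0, 0,0,0,-0.025,0.03,0,0, 0,0,0,0,0,0,0, 0,0,0,0,0,0,0]'; cat > e.py <<'E'
import sys
from cell import manip
from h import *
o=manip.get_obs();d=np.array(eval(sys.argv[1]))-o["tool_pos"]
from scipy.spatial.transform import Rotation as R
r=o["tool_rot"];z=r[:,2]
print(o["time_s"],o["tool_pos"].round(4),"tool shift",(r.T@d).round(4),"tilt vec(tool)",(r.T@np.cross(z,[0,0,-1])).round(4),"F",o["force"].round(1),"q",o["joints"].round(1))
E
python3 e.py '[.497,.0095,.20]'
```

```text
time_s: 2.1
tool_pos: [0.4889, 0.0203, 0.3355]
tool_rot: [[0.399, 0.917, 0.007], [0.917, -0.399, 0.002], [0.004, 0.006, -1.0]]
force: [0.9, 0.9, 0.5]
finger_gap: -0.0001
2.1 [0.4889 0.0203 0.3355] tool shift [-0.0072  0.011   0.1355] tilt vec(tool) [ 0.0059 -0.0043 -0.    ] F [0.9 0.9 0.5] q [ -2.7   6.5  86.    0.1  87.  -69.2]
```

```bash
python3 -m pendant '[0.006,-0.004,0,-0.007,0.011,0,0, 0,0,0,0,0,0,0, 0,0,0,0,0,0.045,0, 0,0,0,0,0,0.045,0, 0,0,0,0,0,0.03,0, 0,0,0,0,0,0,0]'; 
python3 e.py '[.497,.0095,.137]'
python3 - <<'E'
from cell import manip
from h import *
for n in("scene","wrist","top"):
    s=manip.snapshot(n);f=s["frame"]
    print(n,[proj(s,p).round(1) for p in([.497,.0095,.116],manip.get_obs()["tool_pos"])])
    if n=="scene": f=cv2.resize(f[100:280,200:400],None,fx=3,fy=3,interpolation=2)
    cv2.imwrite(f"pics/{n}2.png",f)
E
```

```text
time_s: 2.85
tool_pos: [0.4968, 0.0138, 0.2146]
tool_rot: [[0.392, 0.92, 0.004], [0.92, -0.392, 0.001], [0.003, 0.003, -1.0]]
force: [0.5, 0.5, 1.0]
finger_gap: 0.0001
2.85 [0.4968 0.0138 0.2146] tool shift [-0.0041  0.0017  0.0776] tilt vec(tool) [ 0.0029 -0.0028 -0.    ] F [0.5 0.5 1. ] q [ -3.4  12.1  96.9   0.1  70.8 -70.3]
scene [array([302.9, 214.6]), array([304.8, 183.6])]
wrist [array([268.4, 206.6]), array([274.9, 272.8])]
top [array([252.8, 216. ]), array([248.3, 207.5])]
```

View pics/scene2.png

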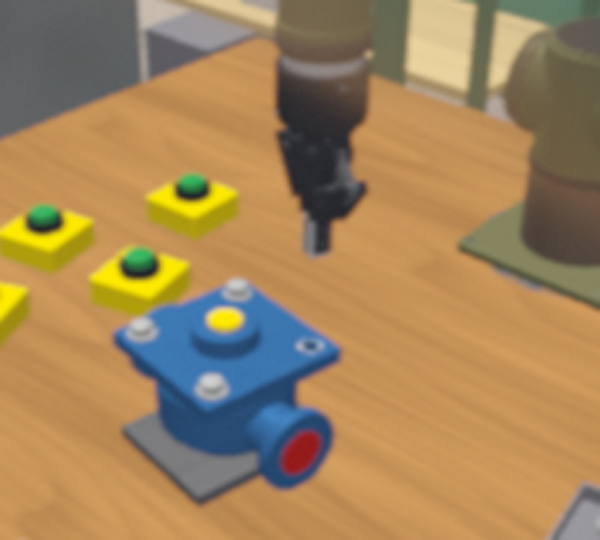

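View pics/wrist2.png

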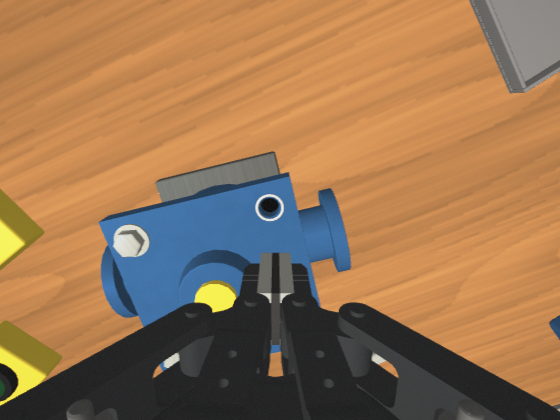

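The wrist view shows the hole at (269,207) against a predicted (268,207), and the scene view shows (303,215) against (303,215), so the hole position is confirmed. I'll correct sideways and go down.

```bash
python3 -m pendant '[0.003,-0.003,0,-0.005,0.002,0,0, 0,0,0,0,0,0,0, 0,0,0,0,0,0.02,0, 0,0,0,0,0,0.02,0, 0,0,0,0,0,0.02,0, 0,0,0,0,0,0.005,0, 0,0,0,0,0,0,0, 0,0,0,0,0,0,0]'; python3 e.py '[.497,.0095,.137]'
```

```text
time_s: 4.0
tool_pos: [0.5074, 0.0065, 0.1599]
tool_rot: [[0.393, 0.919, 0.025], [0.919, -0.393, -0.002], [0.008, 0.024, -1.0]]
force: [-0.5, -0.3, -0.8]
finger_gap: 0.0001
4.0 [0.5074 0.0065 0.1599] tool shift [-0.0015 -0.0112  0.0226] tilt vec(tool) [ 0.0238 -0.0081  0.    ] F [-0.5 -0.3 -0.8] q [ -4.   15.5 101.1  -0.   62.  -70.9]
```

It drifted 10 mm and 1.4° on the way down, with no contact. I'll correct this before going lower.

```bash
python3 -m pendant '[0.024,-0.008,0,-0.0015,-0.011,0,0]'; python3 e.py '[.497,.0095,.16]';python3 -m pendant '[0,0,0,0,0,0,0]'; python3 e.py '[.497,.0095,.16]'
```

```text
time_s: 4.12
tool_pos: [0.4971, 0.0094, 0.1604]
tool_rot: [[0.393, 0.919, 0.001], [0.919, -0.393, 0.0], [0.0, 0.001, -1.0]]
force: [-0.2, -0.8, -0.1]
finger_gap: 0.0001
4.125 [0.4971 0.0094 0.1604] tool shift [ 0.0001 -0.0001  0.0004] tilt vec(tool) [ 0.0005 -0.0003  0.    ] F [-0.2 -0.8 -0.1] q [ -3.8  15.4 101.2   0.   63.4 -70.6]
time_s: 4.25
tool_pos: [0.4966, 0.0097, 0.1608]
tool_rot: [[0.393, 0.919, 0.0], [0.919, -0.393, 0.0], [0.0, 0.0, -1.0]]
force: [-0.1, -0.1, -0.1]
finger_gap: 0.0001
4.25 [0.4966 0.0097 0.1608] tool shift [0.     0.0005 0.0008] tilt vec(tool) [ 0.     -0.0003 -0.    ] F [-0.1 -0.1 -0.1] q [ -3.8  15.3 101.2   0.   63.5 -70.6]
```

```bash
python3 -m pendant '[0,0,0,0,0,0.006,0, 0,0,0,0,0,0.006,0]'; python3 e.py '[.497,.0095,.1365]'
```

```text
time_s: 4.5
tool_pos: [0.4972, 0.0097, 0.149]
tool_rot: [[0.393, 0.92, 0.002], [0.92, -0.393, 0.0], [0.001, 0.002, -1.0]]
force: [0.4, 0.4, -0.1]
finger_gap: -0.0002
4.5 [0.4972 0.0097 0.149 ] tool shift [-0.0003 -0.0001  0.0125] tilt vec(tool) [ 0.0021 -0.0009  0.    ] F [ 0.4  0.4 -0.1] q [ -3.8  16.1 102.1   0.   61.7 -70.6]
```

```bash
python3 -m pendant '[0.002,-0.001,0,0,0,0.006,0, 0.001,0,0,0,0,0.005,0, 0.001,0,0,0,0,0,0]'; python3 e.py '[.497,.0095,.1365]'
```

```text
time_s: 4.88
tool_pos: [0.4964, 0.0097, 0.136]
tool_rot: [[0.393, 0.919, -0.005], [0.92, -0.393, 0.001], [-0.001, -0.004, -1.0]]
force: [0.8, 0.9, -0.0]
finger_gap: -0.0004
4.875 [0.4964 0.0097 0.136 ] tool shift [ 0.      0.0006 -0.0005] tilt vec(tool) [-0.0045  0.001   0.    ] F [ 0.8  0.9 -0. ] q [ -3.8  17.1 102.9   0.   60.3 -70.7]
```

In position, 20 mm above the hole mouth. I'll hold still using camera calls, since the arm keeps its last target during them, and check for drift.

```bash
python3 - <<'E'
from cell import manip
from h import *
for i in range(56):
    s=manip.snapshot("scene")
    if i%11==0:
        o=manip.get_obs();print(o["time_s"],o["tool_pos"].round(4),abs(o["qvel"]).max().round(2),o["force"].round(1))
cv2.imwrite("pics/hold_s.png",cv2.resize(s["frame"][100:280,200:400],None,fx=3,fy=3,interpolation=2))
cv2.imwrite("pics/hold_w.png",manip.snapshot("wrist")["frame"])
E
python3 e.py '[.497,.0095,.136]'
```

```text
4.925 [0.4967 0.0097 0.1362] 0.42 [ 0.2  0.1 -0.2]
5.475 [0.4969 0.0097 0.1368] 0.12 [ 0.2 -0.9 -0.1]
6.025 [0.4969 0.0097 0.1367] 0.08 [ 0.3 -0.4  0.5]
6.575 [0.4969 0.0097 0.1367] 0.1 [-1.4  0.5  0.6]
7.125 [0.4969 0.0097 0.1367] 0.04 [-0.3  1.2  0.5]
7.675 [0.4969 0.0097 0.1367] 0.11 [-0.6 -0.2  0.1]
7.725 [0.4969 0.0097 0.1367] tool shift [-0.0001  0.0002  0.0007] tilt vec(tool) [-0.003   0.0005  0.    ] F [-0.5  0.1 -0.5] q [ -3.8  17.1 102.9   0.   60.3 -70.7]
```

View pics/hold_s.png

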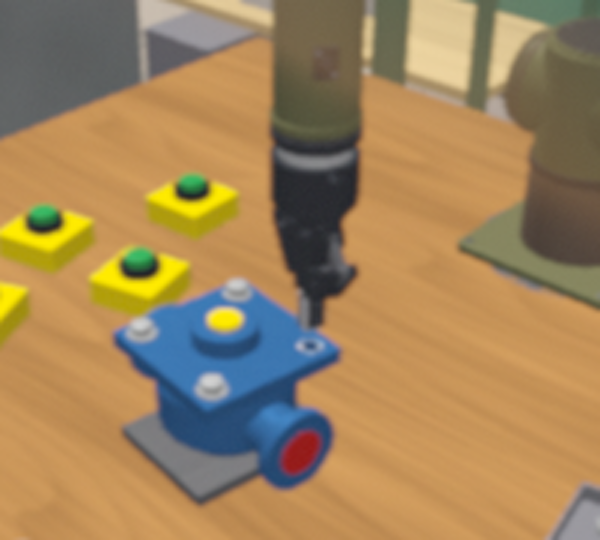

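View pics/hold_w.png

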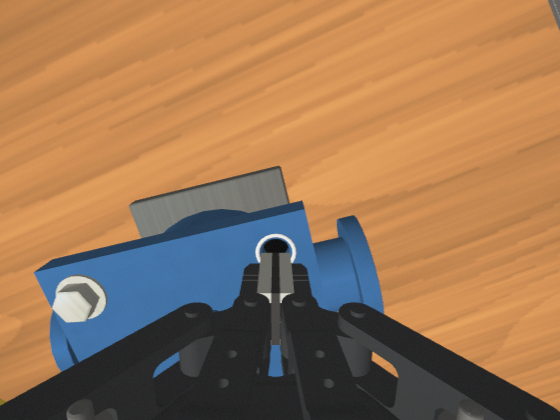

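Held for 2.8 s over the hole at z=0.1367 without moving: the scene shows the tip just above the rim, and the wrist view has it centred on the hole. Now I'll go straight up and across to the button.

```bash
python3 -m pendant '[0,0,0,0,0,-0.03,0, 0,0,0,0,0,-0.045,0, 0,0,0,0,0,-0.045,0, 0,0,0,-0.045,0.008,0,0, 0,0,0,-0.045,0.008,0,0, 0,0,0,-0.045,0.008,0,0, 0,0,0,-0.045,0.008,0,0, 0,0,0,-0.045,0.008,0,0]'; python3 e.py '[.427,-.3015,.15]'
```

```text
time_s: 8.72
tool_pos: [0.4462, -0.2164, 0.2613]
tool_rot: [[0.386, 0.923, -0.0], [0.923, -0.386, -0.0], [-0.0, -0.0, -1.0]]
force: [0.8, -0.2, -0.1]
finger_gap: -0.0002
8.725 [ 0.4462 -0.2164  0.2613] tool shift [-0.0858  0.0151  0.1114] tilt vec(tool) [-0.0003  0.0005  0.    ] F [ 0.8 -0.2 -0.1] q [-30.7   9.9  92.6  -0.   77.5 -98. ]
```

```bash
python3 -m pendant '[0,0,0,-0.045,0.008,0,0, 0,0,0,-0.03,0.006,0,0, 0,0,0,-0.005,0,0,0, 0,0,0,0,0,0.03,0, 0,0,0,0,0,0.03,0, 0,0,0,0,0,0.03,0, 0,0,0,0,0,0.01,0]'; python3 e.py '[.427,-.3015,.10]'
python3 - <<'E'
from cell import manip
from h import *
s=manip.snapshot("wrist");print(proj(s,[.427,-.3015,.05]));cv2.imwrite("pics/b_w.png",s["frame"])
h=cv2.cvtColor(s["frame"],cv2.COLOR_BGR2HSV)
for c,a in blobs(cv2.inRange(h,(45,100,60),(80,255,255)),60): print(c,a,ray(s,c,.05))
E
```

```text
time_s: 9.6
tool_pos: [0.4278, -0.2986, 0.1603]
tool_rot: [[0.39, 0.921, 0.003], [0.921, -0.39, -0.001], [0.001, 0.003, -1.0]]
force: [-0.4, 0.4, 1.1]
finger_gap: -0.0004
9.6 [ 0.4278 -0.2986  0.1603] tool shift [-0.003   0.0002  0.0603] tilt vec(tool) [ 0.0033 -0.0007  0.    ] F [-0.4  0.4  1.1] q [-3.960e+01  1.710e+01  9.850e+01  1.000e-01  6.420e+01 -1.067e+02]
[270.78957413 202.48376811]
[56.8 32.4] 2514 [ 0.26024891 -0.38733575  0.05      ]
[270.6 203.1] 1500 [ 0.42740521 -0.30183514  0.05      ]
[103.3 281.5] 1363 [ 0.43580016 -0.45909565  0.05      ]
```

View pics/b_w.png

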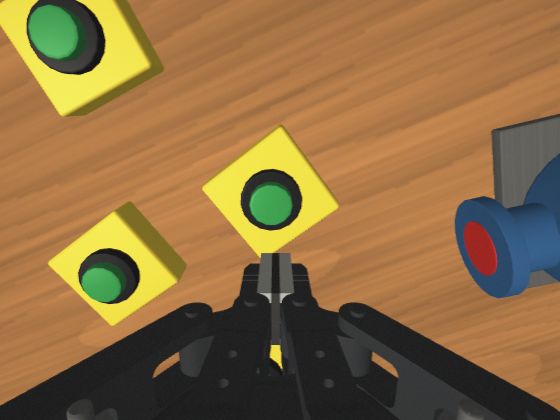

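The wrist view shows the button at (271,203), which gives (0.4274, -0.3018) and agrees with the earlier measurement. I'll descend.

```bash
python3 -m pendant '[0.003,0,0,-0.003,0,0,0, 0,0,0,0,0,0.025,0, 0.002,0,0,0,0,0.025,0, 0.002,0,0,0,0,0.02,0, 0,0,0,0,0,0.01,0]'; python3 e.py '[.4273,-.3017,.06]'
```

```text
time_s: 10.28
tool_pos: [0.4326, -0.3053, 0.0852]
tool_rot: [[0.388, 0.921, 0.008], [0.921, -0.388, -0.007], [-0.004, 0.01, -1.0]]
force: [-1.8, 0.5, 0.7]
finger_gap: -0.0002
10.275 [ 0.4326 -0.3053  0.0852] tool shift [ 0.0013 -0.0066  0.0252] tilt vec(tool) [ 0.0103  0.0035 -0.    ] F [-1.8  0.5  0.7] q [ -39.8   22.7  103.1   -0.    53.6 -106.9]
```

```bash
python3 -m pendant '[0.01,0.004,0,0.001,-0.007,0,0, 0,0,0,0,0,0.008,0, 0,0,0,0,0,0.008,0]'; python3 e.py '[.4273,-.3017,.06]'
```

```text
time_s: 10.65
tool_pos: [0.4278, -0.3028, 0.0709]
tool_rot: [[0.388, 0.921, 0.004], [0.921, -0.388, -0.002], [-0.001, 0.004, -1.0]]
force: [0.2, 0.7, -0.5]
finger_gap: -0.0004
10.65 [ 0.4278 -0.3028  0.0709] tool shift [ 0.0009 -0.001   0.0109] tilt vec(tool) [0.0043 0.0007 0.    ] F [ 0.2  0.7 -0.5] q [ -39.9   23.7  104.3    0.    51.8 -107.1]
```

```bash
python3 -m pendant '[0.004,0,0,0.001,-0.001,0.006,0, 0,0,0,0,0,0.005,0]'; python3 e.py '[.4273,-.3017,.05]'; python3 -m pendant '[0,0,0,0,0,0.004,0]'; python3 e.py '[.4273,-.3017,.05]'
```

```text
time_s: 10.9
tool_pos: [0.4274, -0.3016, 0.0592]
tool_rot: [[0.388, 0.921, 0.0], [0.921, -0.388, -0.001], [-0.001, 0.0, -1.0]]
force: [0.3, 0.7, -1.2]
finger_gap: -0.0002
10.9 [ 0.4274 -0.3016  0.0592] tool shift [-0.0001 -0.      0.0092] tilt vec(tool) [ 0.0004  0.0008 -0.    ] F [ 0.3  0.7 -1.2] q [ -39.8   24.6  104.9   -0.    50.4 -106.9]
time_s: 11.02
tool_pos: [0.4274, -0.3015, 0.0549]
tool_rot: [[0.388, 0.921, -0.0], [0.921, -0.388, -0.001], [-0.001, 0.0, -1.0]]
force: [-0.1, 0.3, 2.1]
finger_gap: -0.0001
11.025 [ 0.4274 -0.3015  0.0549] tool shift [-0.0002  0.      0.0049] tilt vec(tool) [ 0.0002  0.0007 -0.    ] F [-0.1  0.3  2.1] q [ -39.8   25.   105.2   -0.    49.8 -106.9]
```

```bash
for i in 1; do python3 -m pendant '[0,0,0,0,0,0.003,0]'|grep -E 'pos|force'; python3 -m pendant '[0,0,0,0,0,0.003,0]'|grep -E 'pos|force'; python3 -m pendant '[0,0,0,0,0,0.002,0]'|grep -E 'pos|force'; done
```

```text
tool_pos: [0.4274, -0.3015, 0.0518]
force: [-0.9, 0.2, 3.3]
tool_pos: [0.4275, -0.3016, 0.0496]
force: [-5.7, 4.9, 32.4]
tool_pos: [0.4275, -0.3016, 0.0496]
force: [-5.3, 4.3, 28.9]
```

Hard stop at z=0.0496 with about 30 N, against the 5 N needed: the spring force rose from 2 to 3 N and then jumped, so the button is fully down. Now I'll release it and retreat.

```bash
python3 -m pendant '[0,0,0,0,0,-0.01,0, 0,0,0,0,0,-0.02,0, 0,0,0,0,0,-0.04,0, 0,0,0,0,0,-0.04,0, 0,0,0,0,0,-0.04,0, 0,0,0,0,0,0,0]'
python3 - <<'E'
from cell import manip
from h import *
for i in range(8): s=manip.snapshot("scene")
cv2.imwrite("pics/end_s.png",s["frame"]);t=manip.snapshot("top");cv2.imwrite("pics/end_t.png",t["frame"])
h=cv2.cvtColor(s["frame"],cv2.COLOR_BGR2HSV)
print([c for c,a in blobs(cv2.inRange(h[150:230,160:330],(45,100,60),(80,255,255)),20)])
o=manip.get_obs();print(o["time_s"],o["tool_pos"],o["force"])
E
```

```text
time_s: 12.15
tool_pos: [0.4277, -0.3016, 0.2043]
tool_rot: [[0.388, 0.922, 0.002], [0.922, -0.388, -0.002], [-0.001, 0.002, -1.0]]
force: [0.4, -0.3, -0.2]
finger_gap: 0.0003
[array([103.5,  11. ]), array([54. , 21.5]), array([86. , 36.2]), array([31.4, 46.1])]
12.6 [ 0.42525417 -0.29963657  0.19987518] [0.6649218  0.28781695 0.95548538]
```

View pics/end_s.png

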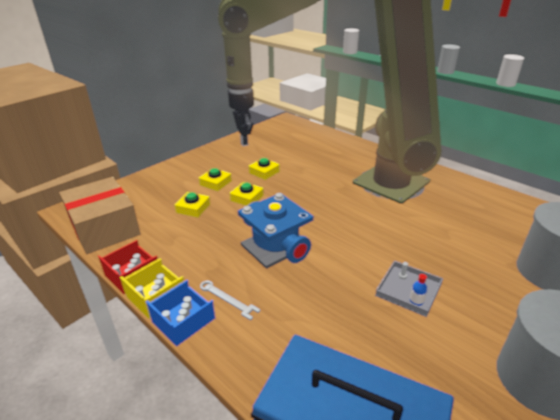

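View pics/end_t.png

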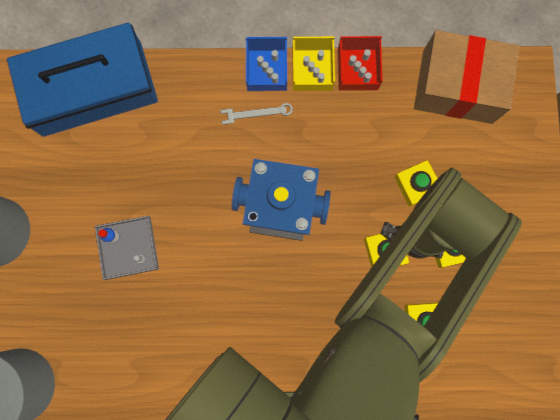

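The button blob is back at (246,186), as before the press. The spare bolt, bottle and wrench haven't moved, and the arm is clear. Handing in.

```bash
python3 -c "
from cell import manip
print(manip.job_done())"
```

```text
the job is handed in; nothing more can be done
None
```

I pointed out the empty bolt hole, then pressed and released the green button, and handed the job in at about 12.6 s of the 48 s allowed.

- **Pointing:** The closed fingertips held still for about 2.8 s at (0.497, 0.010, 0.137), about 2 cm above the hole. The top, scene and wrist views agreed on the hole's position, and I saw no contact force there. On the way down the arm drifted about 10 mm sideways and 1.4° at 44 mm above the cover. I corrected that before going lower.
- **Button:** I pressed the leftmost of the four look-alike buttons down to a hard stop, with about 30 N on the fingertips against the 5 N it needs, then let go. I judged "fully down" from the force and the stop, because I took no picture while it was pressed. Afterwards it showed at its original pixel position.
- **Final check:** The last pictures show the spare bolt, bottle and wrench where they were, with the robot clear of everything.

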